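Slide a culture dish under the colony imager and take the picture

TASK

Push the single culture dish across the bench, flat all the way, under the imager's low bridge until it rests against both stop posts at the back. Then press the shutter button on the imager's case fully down and let it go, leaving the dish home. Only push the dish: do not lift, carry or tip it, do not press the shutter before the dish is home, and leave the other things on the bench alone.

Things in the scene. Friction and masses are not known exactly. Their poses are not given: they have to be found in the camera images.
- dish: The dish to push: closed round clear-plastic culture dish with beige agar, 90 mm in diameter, 20 mm tall, about 90 g, standing alone on the bench in front of the imager's mouth. Origin at the centre of its underside; z up. It slides freely on the bench.
- imager: Colony imager, white and aluminium, fixed to the bench (placed anew each time). Origin on the bench under the centre of its bridge; x axis points inwards, from the open mouth (-x side) to the case (+x side), z up. The case is a box from x = 52 to 132 mm, 140 mm along y, 40 mm tall, joined to the bridge by two arms at deck height, y = +-61 mm. The dish goes in from the -x side only.
- bridge_top (a point): Centre of the bridge's top, 34 mm above the bench; imager's axes. The deck is flat, 56 mm along x (from -28 to +28 mm), 140 mm along y, 10 mm thick, underside 24 mm above the bench, with a 36 mm round camera hole in its middle; nothing stands on it. It rests on two side blocks as long as the deck, inner faces at y = +-52 mm (104 mm passage).
- home (a point): Where the dish's underside centre is when the dish touches both stop posts: on the bench at the imager's origin, under the camera hole; imager's axes. The stop posts are upright, round, steel, 10 mm in diameter and 20 mm tall, behind the bridge at x = 43.3 mm, y = +-25 mm. The dish at home stands out 17 mm in front of the deck.
- shutter_top (a point): Centre of the top face of the shutter button, a black round push button 28 mm in diameter in a grey housing on top of the imager's case, at x = 92 mm, y = 0 in the imager's frame, 62 mm above the bench when up. It is pressed straight down.
- shutter (a joint): Travel of the shutter button in m: 0 up, 0.006 fully down (about 5 N); springs back.
- dish_stack: Bystander: three such dishes stacked, 90 mm in diameter, 60 mm tall, beyond the work. Origin at the centre of the underside.
- vial: Bystander: small capped vial, 28 mm in diameter, 60 mm tall. Origin at the centre of the underside.
- jar: Bystander: jar with a white cap, 60 mm in diameter, 90 mm tall, on the robot's side of the work. Origin at the centre of the underside.
- tube_rack: Bystander: white tube rack, 60 x 110 mm and 45 mm tall, to the right of the work. Origin at the centre of the underside.
Not all that is in view belongs to the job. Several things have the shape of the imager; the one meant has the colours described above.

How it is judged (in metres and radians):
On the way, in this order (a step that is already met when the one before it is completed fails the run):
1. the dish is home against the stop posts, flat on the bench (horizontal distance between dish and home below 0.006 m and height (world z) of dish below 0.003 m and angle between dish's own z axis and vertical below 0.05 rad), for 0.2 s.
2. the shutter button is pressed down with the dish home (all of step 1 and value of joint shutter above 0.0045 m), for 0.1 s.
At the end, for the whole second after the job is handed in: The dish lies flat and at rest on the bench, its centre within 6 mm of home (against the stop posts), and the shutter button, which was pressed at least 4.5 mm down with the dish home, is up again (all of step 1 and value of joint shutter below 0.002 m and linear speed of dish below 0.02 m/s); the robot touches nothing.
It fails at once if the dish is lifted off the bench (8 mm) (height (world z) of dish above 0.008 m).
It fails at once if the dish is tipped (more than 0.12 rad) (angle between dish's own z axis and vertical above 0.12 rad).
It fails at once if the shutter is pressed before the dish is home (value of joint shutter above 0.003 m and horizontal distance between dish and home above 0.01 m).
It fails at once if a bystander is moved more than 15 mm or knocked over (distance of any of dish_stack, vial, jar, tube_rack from where it was at the start of the episode above 0.015 m or angle between any of dish_stack, vial, jar, tube_rack's own z axis and vertical above 0.3 rad).
It also fails if it takes over 64 s, if anything falls off the work surface, if the arm or the gripper's body presses on something with over 40 N, if the wrist force passes 120 N, or if a joint passes its speed limit or range.

ROBOT

A 7-joint arm with a two-finger parallel gripper is mounted at the origin on the work surface. World frame = base frame: x ahead of the robot, y to its left, z up, the work surface at z = 0. Lengths are in m, angles in degrees, forces in N, time in s.
With the tool pointing down it reaches from about 0.425 to 0.925 m from the base axis. Payload 6.8 kg.
Tool frame: the origin (TCP) lies midway between the tips of the shut fingers; the grasp point (between the pads) lies 19 mm behind it; z points along the fingers, y is the direction in which the jaws open and shut (so a half turn about z gives the same grasp; the last joint's range is limited). The gripper opens to 85 mm and grips with 20 to 120 N. Pads are 22 mm wide; open, the fingers measure 114 mm over their backs; the gripper's body (76 mm by 85 mm) begins 54 mm behind the grasp point. The pads swing forward as they close: fully open they stand 13 mm farther back than shut.
Start: joints at [67.26, 27.33, 1.283, 89.118, -0.659, 63.558, -4.761], TCP at [0.192, -0.647, 0.231] pointing down, gripper open.
Joint ranges: [-169.35, 169.35], [-19.33, 120.38], [-80.79, 83.38], [13.8, 139.57], [-78.32, 258.32], [9.67, 109.79], [-169.56, 169.56]. Speed limits (degrees/s): [136.94, 136.94, 180, 180, 180, 180, 180].

INTERFACE

Orientations are given as a 3x3 rotation matrix whose columns are the frame's x, y, z axes.
In Python, from bench import sensors, snapshot, bot, finder gives the robot as it stands.
- The arm moves only by the tool jog_arm, never from a script. Its argument "deltas" is a list of rows, each a list of 3 entries, a list of its own where there are three numbers: the finger opening in mm, from 0 to 85.4, then the shift along the tool's x, y, z in mm, then the turn about the tool's z in rad. In form: [[fingers, [tx, ty, tz], spin], ...]. A call has 1 to 12 rows; each row shifts and turns the pose as measured when the row begins, along the tool's axes as they then stand; what a row does not reach is not made up. A row lasts 1/10 s, in which the tool goes at most 50 mm and 8.59 degrees, less where a joint would pass 70% of its speed; a pose out of reach is approached as far as the arm can. A call with a gripper value outside its range is refused whole. The fingers move at their own pace and stop on an object; "grip_force" is the grip in N (left out, the last holds). Time passes only in rows, so rows that do not move let the fingers close. It gives the time, the measured TCP pose, the force and the opening at its end, in the units of the state.
- sensors.get_obs(): the state, without advancing time (a new reading comes with each control period).
- snapshot(name): name is "scene" or "top" or "wrist"; returns a dict with "pixels" (400x640x3 uint8, red, green, blue), "K" (3x3 intrinsics, pixels), "xyz" and "attitude" of the camera in the world; the wrist camera has in their place "mount" (4x4, takes a point from camera to tool coordinates, whose origin is the TCP and whose axes are the flange's). Camera axes: x right, y down, z forward; pixel columns grow to the right and rows downward; lengths in m; the calibration is good to about 2 mm. A picture is of the moment at which its call begins: read the wrist's pose just before it. There is no depth.
- bot.job_done(): hands the job in, once; it reports no verdict.
Trained networks look in the newest picture that a camera, given by its name, has taken for a name from the list of things; names that differ only in an ending like _2 or _b are one class to them, and where a whole thing is asked for, a point or a joint stands for the part that bears it (a point fixed in the world has none). Each returns a list of dicts, best first, with "score" (0 to 1); they miss things now and then, are a little off and sometimes report something else, mostly with a low value. They report only what shows in the picture. A call takes as long as a camera call. They do not tell look-alikes from the thing itself.
- finder.recognise(camera, name): "centre" ([x, y, z] in m, in world coordinates, good to about 4 mm: the middle of the surface that is visible of it).
- finder.regions_of(camera, name): "region" (400x640 bool, what is visible of it).
- finder.landmark_of(camera, name): "centre" ([x, y, z] in m, in world coordinates, good to about 4 mm: a listed point, or the origin of a listed thing).
The state is a dict: "clock": time; "qpos": joint angles; "qvel": joint speeds; "joint_efforts": joint torques, N m; "position": TCP position; "eef_rot": TCP orientation; "wrist_force": force on the tool from outside, world axes, zero at the start; "moment": the same for the moment, N m; "width": opening from 0.0 (shut) to 1.0 (fully open).
Only numpy, scipy, OpenCV 4.12 (cv2) and the standard library are available. Lean on these libraries where they do the work, as an engineer would, in place of code of your own. Each camera call takes 0.05 s, during which the arm holds its last target. There are 200 camera calls.

## Working session

There is one attempt and no reset: what is moved stays moved. The work goes in short steps, Python scripts to look and compute and a tool call to move; the robot and the scene stay as the last step left them, time stands still between calls to the robot, and variables do not carry over. Pictures are saved under pics/ and viewed, about 8 in all and at most 12, crops included, and the job is handed in when it is done.

Besides the shell and the picture viewer there is one more tool, called by a JSON object that holds its "api" and its "payload", one argument or row to a line. jog_arm: Moves the arm, as the interface text tells. Its arguments: {"type":"object","properties":{"deltas":{"type":"array","items":{"type":"array"}},"grip_force":{"type":"number"}},"required":["deltas"]}

```bash
mkdir -p pics
cat > h.py <<'E'
import numpy as np, cv2
from bench import sensors, snapshot, bot, finder
def save(n,f):
    s=snapshot(n); cv2.imwrite('pics/'+f,s['pixels'][:,:,::-1]); return s
def proj(s,p):
    R=np.array(s['attitude']);c=R.T@(np.array(p)-s['xyz']);u=s['K']@c;return u[:2]/u[2]
def back(s,uv,z):
    R=np.array(s['attitude']);d=R@np.linalg.inv(s['K'])@np.array([uv[0],uv[1],1.]);o=np.array(s['xyz']);return o+d*(z-o[2])/d[2]
E
python3 - <<'E'
from h import *
np.set_printoptions(precision=4,suppress=True)
o=sensors.get_obs();print(o['clock'],o['position'],o['eef_rot'],o['width'])
for c in ['top','scene']:
    s=save(c,c+'0.png');print(c,s['xyz'],s['attitude'])
    for n in ['dish','imager','bridge_top','home','shutter_top','dish_stack','vial','jar','tube_rack']:
        print(n,[(np.round(d['centre'],3).tolist(),round(d['score'],2),proj(s,d['centre']).astype(int).tolist()) for d in finder.landmark_of(c,n)[:4]])
E
```

```text
0.0 [ 0.192  -0.6465  0.2303] [[ 0.9586  0.2848 -0.0006]
 [ 0.2848 -0.9586  0.0017]
 [-0.0001 -0.0018 -1.    ]] 0.9986913132955589
top [ 0.3957 -0.0748  0.997 ] [[ 0.0041 -0.9844  0.1761]
 [-0.9996  0.0011  0.0296]
 [-0.0293 -0.1761 -0.9839]]
dish [([0.541, -0.089, 0.005], 0.96, [338, 215])]
imager [([0.757, -0.194, 0.001], 0.96, [376, 137]), ([0.345, -0.034, -0.0], 0.71, [316, 291]), ([0.554, 0.09, 0.001], 0.69, [270, 210]), ([0.601, 0.335, 0.001], 0.64, [181, 193])]
bridge_top [([0.759, -0.197, 0.031], 0.98, [378, 132]), ([0.606, 0.334, 0.034], 0.96, [177, 189]), ([0.553, 0.092, 0.036], 0.8, [267, 208]), ([0.349, -0.029, 0.036], 0.63, [314, 290])]
home [([0.552, 0.087, 0.001], 0.96, [272, 211]), ([0.761, -0.196, 0.001], 0.81, [377, 135]), ([0.352, -0.031, -0.001], 0.7, [315, 288]), ([0.598, 0.334, -0.001], 0.6, [181, 194])]
shutter_top [([0.347, 0.067, 0.058], 0.67, [274, 291]), ([0.551, 0.182, 0.063], 0.65, [230, 208]), ([0.611, 0.425, 0.06], 0.46, [138, 185]), ([0.766, -0.107, 0.059], 0.45, [345, 126])]
dish_stack [([0.787, 0.131, 0.004], 0.57, [258, 127])]
vial [([0.736, 0.269, 
[... 568 characters left out ...]
 ([0.759, -0.202, 0.039], 0.72, [207, 246]), ([0.554, 0.087, 0.035], 0.61, [369, 239]), ([0.598, 0.335, 0.036], 0.59, [476, 309])]
home [([0.355, -0.028, 0.003], 0.94, [364, 176]), ([0.76, -0.199, -0.004], 0.79, [212, 258]), ([0.552, 0.092, 0.0], 0.78, [370, 248]), ([0.598, 0.331, 0.001], 0.71, [469, 317])]
shutter_top [([0.608, 0.426, 0.062], 0.67, [531, 333]), ([0.551, 0.094, -0.003], 0.66, [371, 249]), ([0.762, -0.109, 0.061], 0.64, [238, 261]), ([0.348, 0.064, 0.063], 0.55, [400, 170])]
dish_stack [([0.79, 0.135, -0.003], 0.61, [334, 347])]
vial [([0.735, 0.269, 0.003], 0.86, [412, 360])]
jar [([0.399, 0.206, 0.0], 0.63, [443, 223])]
tube_rack [([0.572, -0.422, 0.001], 0.59, [198, 172])]
```

View pics/top0.png

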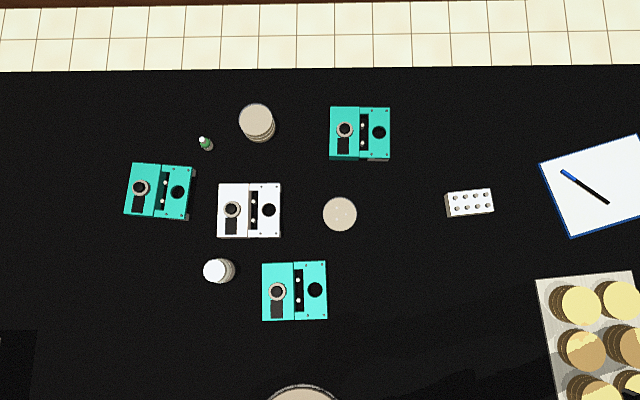

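View pics/scene0.png

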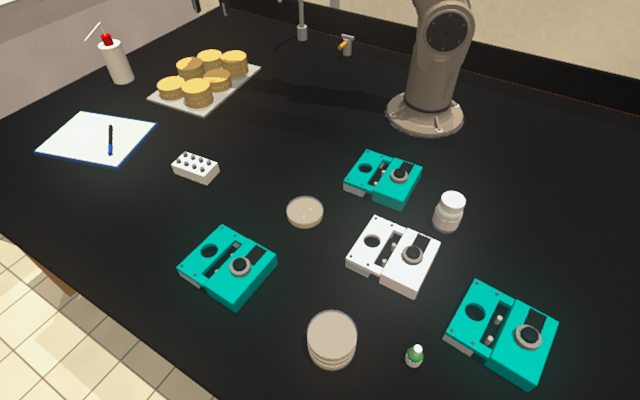

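The top view shows the white imager at about (248,210), with its mouth facing right (world -y). The dish is at (340,214), and the teal units are decoys. The scene view agrees. Next I'll refine the imager's yaw and the dish centre.

```bash
cat > meas.py <<'E'
from h import *
np.set_printoptions(precision=4,suppress=True)
from scipy.optimize import least_squares
def near(l,p): 
    l=[d for d in l if np.hypot(*(np.array(d['centre'])[:2]-p))<.03]; return np.array(l[0]['centre']) if l else None
def dish(s,c,z=.02,zb=.0,guess=None):
    r=finder.regions_of(c,'dish')
    if not r: return None
    m=r[0]['region'].astype(np.uint8); k=cv2.findContours(m,0,1)[0]; k=cv2.convexHull(max(k,key=cv2.contourArea))[:,0].astype(float)
    # hull of projected cylinder, fit centre by centroid of hull
    t=np.linspace(0,2*np.pi,72)
    def cen(k):
        M=cv2.moments(k.astype(np.float32).reshape(-1,1,2)); return np.array([M['m10'],M['m01']])/M['m00']
    tgt=cen(k)
    f=lambda p:cen(cv2.convexHull(np.array([proj(s,[p[0]+.045*np.cos(a),p[1]+.045*np.sin(a),h]) for h in(0,.02) for a in t],np.float32)))-tgt
    return least_squares(f,[.541,-.09] if guess is None else guess,diff_step=1e-3).x
if __name__=='__main__':
    for c in ['top','scene']:
        H=[];S=[]
        for i in range(4):
            s=snapshot(c)
            b=near(finder.landmark_of(c,'bridge_top'),[.552,.089]); h=near(finder.landmark_of(c,'home'),[.552,.089]); t=near(finder.landmark_of(c,'shutter_top'),[.551,.182])
            for q in(b,h): 
                if q is not None:H.append(q)
            if t is not None:S.append(t)
            d=dish(s,c)
            if d is not None: print(c,'dish',d)
        print(c,'home',np.mean(H,0),'sh',np.mean(S,0) if S else None,len(S))
        px=s['pixels'].astype(int); w=((px.min(2)>120)&(px.max(2)-px.min(2)<40)).astype(np.uint8)
        n,l,st,ce=cv2.connectedComponentsWithStats(w)
        u=proj(s,[.552,.12,.035]); i=min(range(1,n),key=lambda i:np.hypot(*(ce[i]-u))+(1e3 if st[i,4]<800 else 0))
        ks=cv2.findContours((l==i).astype(np.uint8),0,1)[0];k=max(ks,key=cv2.contourArea)
        for z in(.034,.04):
            P=np.array([back(s,p,z)[:2] for p in cv2.convexHull(k)[:,0]])
            print(c,st[i],z,cv2.minAreaRect((P*1000).astype(np.float32)))
    cv2.imwrite('pics/topz.png',cv2.resize(cv2.imread('pics/top0.png')[160:260,200:360],None,fx=5,fy=5,interpolation=2))
E
python3 meas.py
```

```text
top dish [ 0.5439 -0.091 ]
top dish [ 0.5423 -0.0916]
top dish [ 0.5432 -0.0921]
top dish [ 0.543  -0.0915]
top home [0.5526 0.0895 0.0184] sh [0.5518 0.1818 0.0627] 4
top [ 217  183   63   55 2511] 0.034 ((551.6591186523438, 144.16253662109375), (141.7407684326172, 163.20156860351562), 0.0864340215921402)
top [ 217  183   63   55 2511] 0.04 ((550.6875610351562, 142.79840087890625), (140.857666015625, 162.1847686767578), 0.08643432706594467)
scene dish [ 0.545  -0.0946]
scene dish [ 0.5448 -0.0939]
scene dish [ 0.545 -0.094]
scene dish [ 0.5447 -0.0944]
scene home [0.5542 0.09   0.0177] sh [0.5483 0.1817 0.0646] 4
scene [ 346  214   95   85 3698] 0.034 ((559.74853515625, 143.02542114257812), (160.6992645263672, 161.46401977539062), 0.6592355370521545)
scene [ 346  214   95   85 3698] 0.04 ((563.9415283203125, 144.09303283691406), (159.2913360595703, 160.04942321777344), 0.6592345237731934)
```

View pics/topz.png

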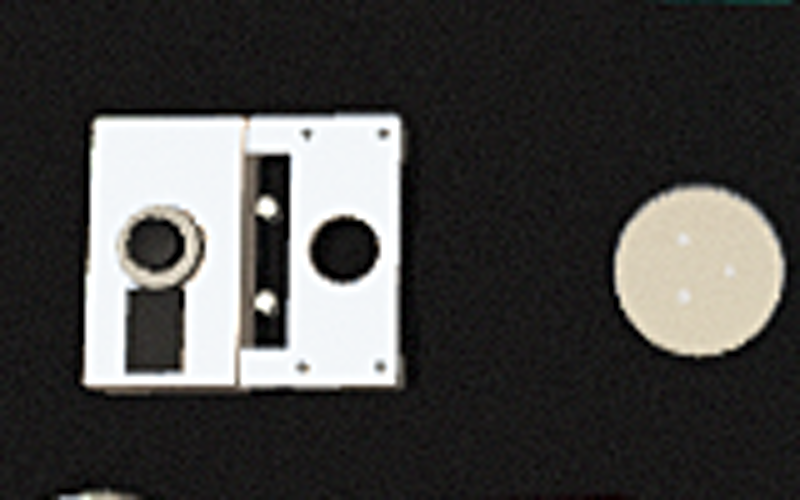

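{"api": "jog_arm", "payload": {
  "deltas": [
    [40,[0,0,0],-0.14],
    [40,[0,0,0],-0.14],
    [40,[0,0,0],-0.14],
    [40,[0,0,0],-0.14],
    [40,[0,0,0],-0.14],
    [40,[0,0,0],-0.14],
    [40,[0,0,0],-0.14],
    [40,[0,0,0],-0.14],
    [40,[0,0,0],-0.14]
  ]
}}

```text
clock: 3.9
position: [0.1922, -0.6471, 0.2313]
eef_rot: [[-0.027, 1.0, -0.001], [1.0, 0.027, -0.0], [-0.0, -0.001, -1.0]]
wrist_force: [-0.4, 0.7, 0.4]
width: 0.472
```

The crop shows the white imager almost square to the world. The hole is at (344,249), the posts are at (266,206) and (265,302), and the dish is at (699,270). Next I'll move to a point above and in front of the dish.

{"api": "jog_arm", "payload": {
  "deltas": [
    [40,[39,29,0],0],
    [40,[39,29,0],0],
    [40,[39,29,0],0],
    [40,[39,29,0],0],
    [40,[39,29,5],0],
    [40,[39,29,5],0],
    [40,[39,29,10],0],
    [40,[39,29,10],0],
    [40,[38,29,10],0],
    [40,[38,29,10],0],
    [40,[38,29,10],0],
    [40,[38,29,10],0]
  ]
}}

```text
clock: 5.1
position: [0.5319, -0.1729, 0.1603]
eef_rot: [[-0.012, 1.0, 0.004], [1.0, 0.012, -0.012], [-0.012, 0.004, -1.0]]
wrist_force: [1.0, -1.8, 0.4]
width: 0.468
```

{"api": "jog_arm", "payload": {
  "deltas": [
    [40,[-3,5,38],0],
    [40,[-3,5,38],0],
    [40,[0,0,38],0],
    [40,[0,0,20],0],
    [40,[0,0,8],0],
    [40,[0,0,0],0]
  ]
}}

```text
clock: 5.7
position: [0.5518, -0.1697, 0.0149]
eef_rot: [[-0.027, 1.0, 0.013], [1.0, 0.027, -0.008], [-0.009, 0.012, -1.0]]
wrist_force: [0.0, -0.1, 0.1]
width: 0.473
```

Run:
```python
from h import *
from meas import dish
o=sensors.get_obs();print(o['position'],o['eef_rot'],o['clock'])
s=save('top','top1.png');print(dish(s,'top')); 
a=s['pixels'][160:260,200:360];s=save('scene','scene1.png');print(dish(s,'scene'))
b=s['pixels'][120:320,240:440]
r=lambda i:cv2.resize(i,(500,int(500*i.shape[0]/i.shape[1])))
a=cv2.resize(a,(400,250));b=cv2.resize(b,(400,400));a=cv2.copyMakeBorder(a,0,150,0,0,0)
cv2.imwrite('pics/c1.png',np.hstack([a,b])[:,:,::-1])
```

```text
[ 0.5518 -0.1697  0.0149] [[-0.027   0.9996  0.0127]
 [ 0.9996  0.0271 -0.0084]
 [-0.0088  0.0125 -0.9999]] 5.7
[ 0.5424 -0.0917]
[ 0.5453 -0.0943]
```

View pics/c1.png

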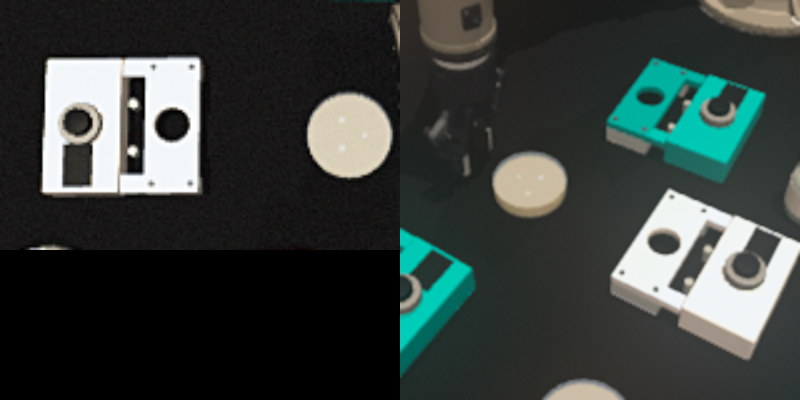

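{"api": "jog_arm", "payload": {
  "deltas": [
    [40,[-3,-9,0],0],
    [40,[0,0,4],0],
    [40,[0,0,1],0],
    [40,[5,0,0],0],
    [40,[5,0,0],0]
  ]
}}

```text
clock: 6.4
position: [0.5452, -0.1655, 0.015]
eef_rot: [[-0.024, 0.999, 0.022], [1.0, 0.024, -0.012], [-0.013, 0.022, -1.0]]
wrist_force: [-0.0, -0.1, -0.1]
width: 0.47
```

{"api": "jog_arm", "payload": {
  "deltas": [
    [40,[0,-2,5],0],
    [40,[0,0,5],0],
    [40,[0,0,3],0],
    [40,[0,0,0],0]
  ]
}}

```text
clock: 6.8
position: [0.5434, -0.1637, 0.0006]
eef_rot: [[-0.026, 0.999, 0.022], [1.0, 0.026, -0.011], [-0.012, 0.022, -1.0]]
wrist_force: [-0.6, -0.2, 0.3]
width: 0.471
```

{"api": "jog_arm", "payload": {
  "deltas": [
    [40,[6,0,-3],0],
    [40,[10,0,0],0],
    [40,[10,1,0],0],
    [40,[10,1,0],0],
    [40,[10,1,0],0],
    [40,[10,1,0],0],
    [40,[10,1,0],0],
    [40,[10,1,0],0]
  ]
}}

```text
clock: 7.6
position: [0.5479, -0.082, 0.0032]
eef_rot: [[-0.025, 0.999, 0.022], [1.0, 0.025, -0.012], [-0.013, 0.022, -1.0]]
wrist_force: [-0.4, -0.8, 0.4]
width: 0.468
```

```bash
cat > look.py <<'E'
from h import *
from meas import dish
import sys
o=sensors.get_obs();p=o['position'];print(p,o['clock'],o['wrist_force'])
g=[p[0],p[1]+.051]
s=save('top','t%s.png'%sys.argv[1]);print(dish(s,'top',guess=g)); 
a=s['pixels'][160:260,200:360];s=save('scene','s%s.png'%sys.argv[1]);print(dish(s,'scene',guess=g))
b=s['pixels'][120:320,240:440]
a=cv2.resize(a,(400,250));b=cv2.resize(b,(400,400));a=cv2.copyMakeBorder(a,0,150,0,0,0)
cv2.imwrite('pics/c%s.png'%sys.argv[1],np.hstack([a,b])[:,:,::-1])
E
python3 look.py 2
```

```text
[ 0.5479 -0.082   0.0032] 7.6 [-0.4199 -0.8335  0.3838]
[ 0.5383 -0.0114]
None
```

View pics/c2.png

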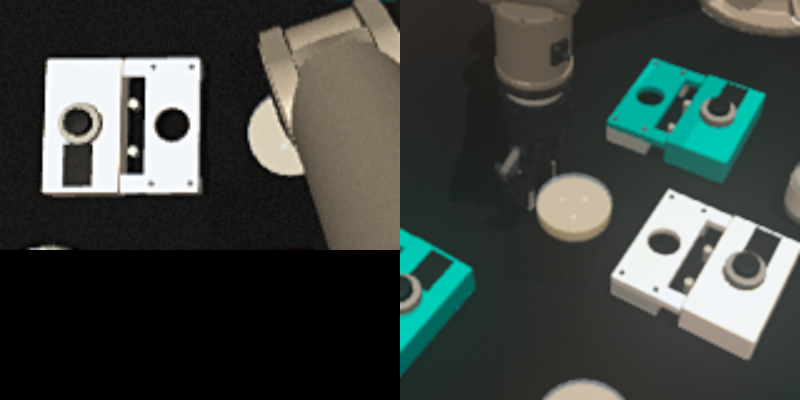

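The dish is flat and following the fingers. Its left edge in the top crop is at (248,135), and in the scene crop it sits at (575,207), lined up with the mouth. I'll keep pushing.

{"api": "jog_arm", "payload": {
  "deltas": [
    [40,[10,0.7,0],0],
    [40,[10,0.7,0],0],
    [40,[10,0.7,0],0],
    [40,[10,0.7,0],0],
    [40,[10,0.7,0],0],
    [40,[10,0.7,0],0],
    [40,[10,0.7,0],0]
  ]
}}

```text
clock: 8.5
position: [0.5515, -0.0114, 0.0026]
eef_rot: [[-0.02, 1.0, 0.022], [1.0, 0.02, -0.015], [-0.016, 0.022, -1.0]]
wrist_force: [-0.4, -2.9, 2.9]
width: 0.469
```

```bash
python3 look.py 3
```

```text
[ 0.5515 -0.0114  0.0026] 8.5 [-0.437  -2.8636  2.9487]
None
[0.5497 0.0286]
```

View pics/c3.png

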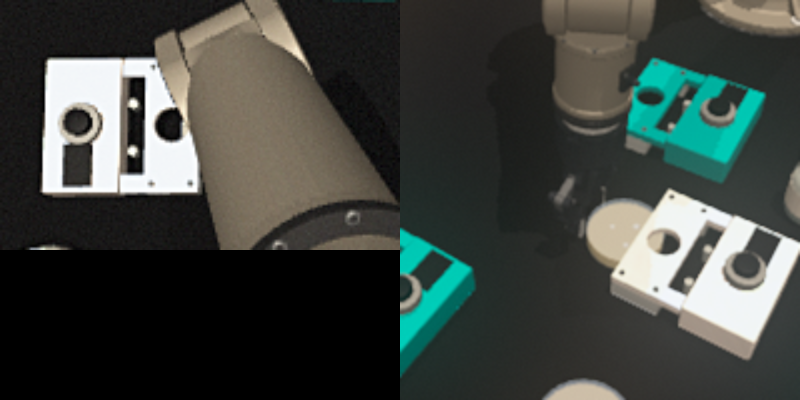

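The dish is entering the mouth and still flat, with its rim at about (620,230) in the scene crop. I'll raise slightly because of the small vertical force and continue.

{"api": "jog_arm", "payload": {
  "deltas": [
    [40,[0,0,-2],0],
    [40,[8,0.4,0],0],
    [40,[8,0.4,0],0],
    [40,[8,0.4,0],0]
  ]
}}

```text
clock: 9.1
position: [0.5516, 0.0105, 0.0039]
eef_rot: [[-0.016, 1.0, 0.021], [1.0, 0.016, -0.017], [-0.017, 0.021, -1.0]]
wrist_force: [-0.3, -2.2, 2.7]
width: 0.469
```

{"api": "jog_arm", "payload": {
  "deltas": [
    [40,[6,0.4,-1],0],
    [40,[6,0.3,0],0],
    [40,[6,0.3,0],0],
    [40,[3,0,0],0]
  ]
}}

```text
clock: 9.5
position: [0.5522, 0.0353, 0.0046]
eef_rot: [[-0.018, 1.0, 0.021], [1.0, 0.018, -0.016], [-0.016, 0.021, -1.0]]
wrist_force: [-1.9, -1.2, 1.7]
width: 0.468
```

```bash
python3 look.py 4
```

```text
[0.5522 0.0353 0.0046] 9.5 [-1.8809 -1.2055  1.6998]
[0.5428 0.192 ]
[0.5475 0.0476]
```

View pics/c4.png

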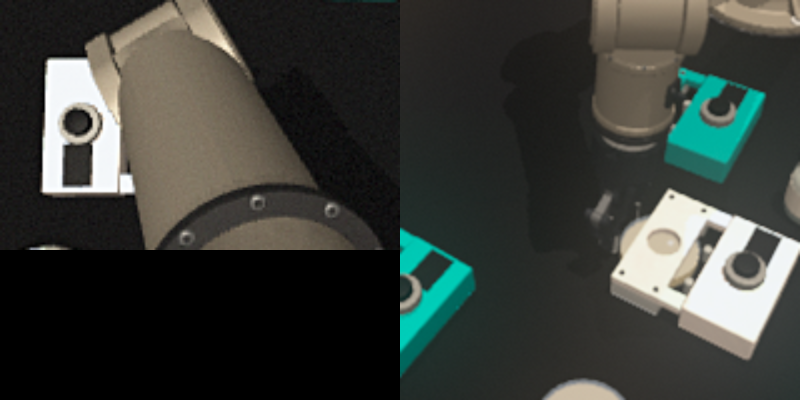

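The scene crop shows the dish under the bridge, filling the hole at (664,240) and almost at the posts. I'll make small pushes until the reaction force rises.

{"api": "jog_arm", "payload": {
  "deltas": [
    [40,[3,0,0],0],
    [40,[2,0,0],0]
  ]
}}

```text
clock: 9.9
position: [0.5518, 0.0388, 0.0042]
eef_rot: [[-0.016, 1.0, 0.02], [1.0, 0.016, -0.016], [-0.017, 0.02, -1.0]]
wrist_force: [-0.3, -1.9, 1.7]
width: 0.469
```

{"api": "jog_arm", "payload": {
  "deltas": [
    [40,[3,0,0],0]
  ]
}}

```text
clock: 10.0
position: [0.5518, 0.0398, 0.0042]
eef_rot: [[-0.015, 1.0, 0.02], [1.0, 0.015, -0.019], [-0.019, 0.02, -1.0]]
wrist_force: [0.2, -10.7, 3.5]
width: 0.469
```

{"api": "jog_arm", "payload": {
  "deltas": [
    [40,[3,0,0],0]
  ]
}}

```text
clock: 10.1
position: [0.5518, 0.0397, 0.0042]
eef_rot: [[-0.012, 1.0, 0.019], [1.0, 0.013, -0.023], [-0.023, 0.019, -1.0]]
wrist_force: [0.9, -9.1, 3.8]
width: 0.466
```

The push stopped at 10 N within 1 mm of the predicted stop. I'll dwell there, then back off and check.

{"api": "jog_arm", "payload": {
  "deltas": [
    [40,[0,0,0],0],
    [40,[0,0,0],0],
    [40,[-10,0,0],0],
    [40,[-20,0,0],0],
    [40,[-30,0,0],0],
    [40,[-30,0,-20],0],
    [40,[-40,0,-30],0],
    [0,[-40,0,-30],0],
    [0,[0,0,-40],0]
  ]
}}

```text
clock: 11.0
position: [0.5478, -0.133, 0.1253]
eef_rot: [[-0.018, 1.0, 0.008], [1.0, 0.019, -0.017], [-0.017, 0.008, -1.0]]
wrist_force: [0.9, 0.1, -0.2]
width: 0.136
```

```bash
python3 look.py 5
python3 - <<'E'
from h import *
for f,c in(('t5','top'),('s5','scene')):
    i=cv2.imread(f'pics/{f}.png')
    i=i[165:255,205:305] if c=='top' else i[200:310,330:452]
    cv2.imwrite(f'pics/z{c}.png',cv2.resize(i,(400,360),interpolation=2))
cv2.imwrite('pics/z5.png',np.hstack([cv2.imread('pics/ztop.png'),cv2.imread('pics/zscene.png')]))
for c in('top','scene'):
    s=snapshot(c)
    print(c,[np.round(d['centre'],4) for d in finder.landmark_of(c,'dish')[:2]],[np.round(d['centre'],4) for n in('home','shutter_top') for d in finder.landmark_of(c,n) if abs(d['centre'][0]-.55)<.03])
E
```

```text
[ 0.5478 -0.133   0.1253] 11.0 [ 0.9119  0.1406 -0.2414]
[0.5544 0.0956]
[0.5524 0.122 ]
top [array([0.5509, 0.0906, 0.0044])] [array([0.5537, 0.0883, 0.0048]), array([0.5547, 0.182 , 0.064 ])]
scene [array([5.506e-01, 9.130e-02, 3.000e-04]), array([ 0.5476,  0.0892, -0.0015])] [array([ 0.5549,  0.0928, -0.0018]), array([0.5504, 0.182 , 0.0634])]
```

View pics/z5.png

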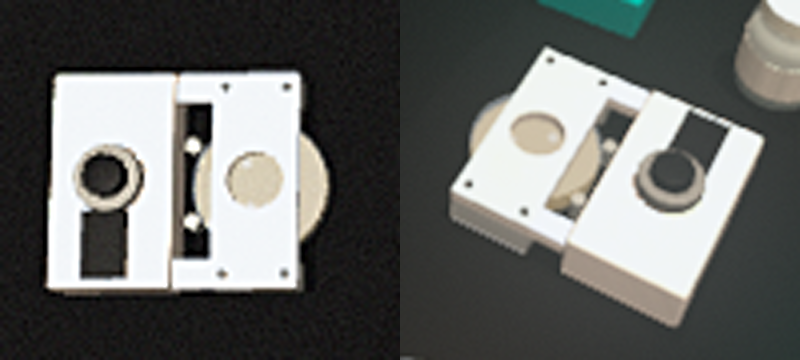

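Both views show the dish flat under the bridge against both posts: top crop posts at (192,145) and (192,220), dish edge at about (195,183). Now I'll move over the shutter.

{"api": "jog_arm", "payload": {
  "deltas": [
    [0,[45,1.4,0],0],
    [0,[45,1.4,0],0],
    [0,[45,1.4,0],0],
    [0,[45,1.4,0],0],
    [0,[45,1.4,0],0],
    [0,[45,1.4,0],0],
    [0,[30,1.4,0],0],
    [0,[0,0,0],0],
    [0,[0,0,0],0]
  ]
}}

```text
clock: 12.5
position: [0.5513, 0.186, 0.1169]
eef_rot: [[-0.025, 1.0, 0.008], [1.0, 0.026, -0.014], [-0.014, 0.008, -1.0]]
wrist_force: [0.1, 0.4, -0.9]
width: -0.001
```

{"api": "jog_arm", "payload": {
  "deltas": [
    [0,[-4,0,20],0],
    [0,[0,0,15],0],
    [0,[0,0,8],0],
    [0,[0,0,0],0]
  ]
}}

```text
clock: 12.9
position: [0.5523, 0.1776, 0.0718]
eef_rot: [[-0.021, 1.0, 0.008], [1.0, 0.022, -0.016], [-0.016, 0.007, -1.0]]
wrist_force: [-0.2, 0.6, 0.7]
width: -0.004
```

{"api": "jog_arm", "payload": {
  "deltas": [
    [0,[4,0,0],0],
    [0,[0,0,4],0],
    [0,[0,0,4],0]
  ]
}}

```text
clock: 13.2
position: [0.5535, 0.1813, 0.0646]
eef_rot: [[-0.02, 1.0, 0.01], [1.0, 0.02, -0.016], [-0.016, 0.009, -1.0]]
wrist_force: [-0.5, -0.3, -0.5]
width: 0.006
```

{"api": "jog_arm", "payload": {
  "deltas": [
    [0,[0,0,3],0]
  ]
}}

```text
clock: 13.3
position: [0.5536, 0.1814, 0.0616]
eef_rot: [[-0.02, 1.0, 0.01], [1.0, 0.02, -0.015], [-0.016, 0.01, -1.0]]
wrist_force: [-1.7, 0.1, 0.5]
width: -0.003
```

{"api": "jog_arm", "payload": {
  "deltas": [
    [0,[0,0,3],0]
  ]
}}

```text
clock: 13.4
position: [0.5537, 0.1814, 0.0586]
eef_rot: [[-0.02, 1.0, 0.01], [1.0, 0.02, -0.015], [-0.016, 0.01, -1.0]]
wrist_force: [-1.6, -1.2, 4.0]
width: -0.001
```

{"api": "jog_arm", "payload": {
  "deltas": [
    [0,[0,0,3],0]
  ]
}}

```text
clock: 13.5
position: [0.5537, 0.1815, 0.0558]
eef_rot: [[-0.02, 1.0, 0.01], [1.0, 0.02, -0.016], [-0.016, 0.01, -1.0]]
wrist_force: [-4.8, -2.1, 20.6]
width: -0.001
```

The button bottomed out at z = 0.0558 with 20 N. I'll hold briefly, then release.

{"api": "jog_arm", "payload": {
  "deltas": [
    [0,[0,0,0],0],
    [0,[0,0,0],0]
  ]
}}

```text
clock: 13.7
position: [0.5537, 0.1814, 0.0565]
eef_rot: [[-0.02, 1.0, 0.01], [1.0, 0.02, -0.016], [-0.017, 0.01, -1.0]]
wrist_force: [-1.6, -1.3, 4.3]
width: -0.002
```

{"api": "jog_arm", "payload": {
  "deltas": [
    [0,[0,0,-5],0],
    [0,[0,0,-15],0],
    [0,[0,0,-30],0],
    [0,[0,0,-40],0],
    [0,[-40,0,-20],0],
    [0,[-45,0,0],0],
    [0,[-45,0,0],0],
    [0,[-45,0,0],0],
    [0,[-45,0,0],0],
    [0,[-45,0,0],0],
    [0,[-40,0,0],0],
    [0,[0,0,0],0]
  ]
}}

```text
clock: 14.9
position: [0.5628, -0.1292, 0.1867]
eef_rot: [[-0.028, 0.999, 0.023], [1.0, 0.028, -0.014], [-0.014, 0.023, -1.0]]
wrist_force: [-1.0, -0.9, -0.2]
width: -0.0
```

```bash
python3 look.py 6
python3 - <<'E'
from h import *
a=cv2.resize(cv2.imread('pics/t6.png')[165:255,205:305],(400,360));b=cv2.resize(cv2.imread('pics/s6.png')[200:310,330:452],(400,360))
cv2.imwrite('pics/z6.png',np.hstack([a,b]))
A,B=[cv2.imread(f'pics/s{k}.png')[200:310,330:452].astype(int) for k in(5,6)]
print('mean abs diff',abs(A-B).mean(),'pixels>40:',(abs(A-B).max(2)>40).sum())
E
```

```text
[ 0.5628 -0.1292  0.1867] 14.9 [-1.0173 -0.9093 -0.1975]
[0.55   0.0563]
[0.5532 0.1223]
mean abs diff 0.7039990064580228 pixels>40: 0
```

View pics/z6.png

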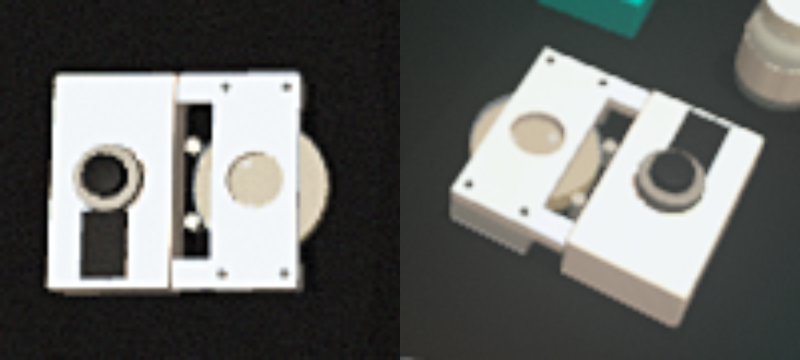

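The state is unchanged: dish home and button up. My first hold relaxed to 4 N, about 5.3 mm of travel, so I'll repeat the press with a firmer hold to be sure.

{"api": "jog_arm", "payload": {
  "deltas": [
    [0,[45,-1,0],0],
    [0,[45,-1,0],0],
    [0,[45,0,0],0],
    [0,[45,0,0],0],
    [0,[45,0,0],0],
    [0,[45,0,20],0],
    [0,[35,0,30],0],
    [0,[0,0,20],0],
    [0,[0,0,20],0],
    [0,[0,0,10],0],
    [0,[0,0,0],0]
  ]
}}

```text
clock: 16.2
position: [0.5437, 0.2182, 0.0861]
eef_rot: [[-0.072, 0.997, 0.029], [0.997, 0.072, 0.003], [0.001, 0.029, -1.0]]
wrist_force: [0.4, 0.0, 0.1]
width: -0.003
```

{"api": "jog_arm", "payload": {
  "deltas": [
    [0,[-18,3,0],0],
    [0,[-15,2,0],0],
    [0,[0,0,0],0]
  ]
}}

```text
clock: 16.5
position: [0.5515, 0.1867, 0.0885]
eef_rot: [[-0.075, 0.997, 0.031], [0.997, 0.075, 0.004], [0.002, 0.031, -1.0]]
wrist_force: [-0.8, -0.5, 0.7]
width: 0.004
```

{"api": "jog_arm", "payload": {
  "deltas": [
    [0,[-4,0,8],0],
    [0,[0,0,8],0],
    [0,[0,0,5],0],
    [0,[0,0,0],0]
  ]
}}

```text
clock: 16.9
position: [0.5532, 0.1832, 0.0673]
eef_rot: [[-0.074, 0.997, 0.033], [0.997, 0.074, 0.006], [0.004, 0.034, -0.999]]
wrist_force: [0.2, -0.0, 0.7]
width: 0.001
```

{"api": "jog_arm", "payload": {
  "deltas": [
    [0,[0,0,4],0],
    [0,[0,0,3],0],
    [0,[0,0,3],0],
    [0,[0,0,2],0]
  ]
}}

```text
clock: 17.3
position: [0.5535, 0.184, 0.0557]
eef_rot: [[-0.075, 0.997, 0.033], [0.997, 0.075, 0.005], [0.002, 0.033, -0.999]]
wrist_force: [-9.0, -4.7, 27.6]
width: 0.0
```

{"api": "jog_arm", "payload": {
  "deltas": [
    [0,[0,0,1.5],0],
    [0,[0,0,1.5],0],
    [0,[0,0,1.5],0]
  ]
}}

```text
clock: 17.6
position: [0.5535, 0.184, 0.056]
eef_rot: [[-0.075, 0.997, 0.034], [0.997, 0.075, 0.001], [-0.001, 0.034, -0.999]]
wrist_force: [-5.5, -3.5, 15.9]
width: 0.003
```

The button held bottomed (16–28 N at z ≈ 0.056) for 0.3 s. Now I'll release, retreat and check.

{"api": "jog_arm", "payload": {
  "deltas": [
    [0,[0,0,-5],0],
    [0,[0,0,-15],0],
    [0,[0,0,-30],0],
    [0,[0,0,-40],0],
    [0,[-40,0,-20],0],
    [0,[-45,0,0],0],
    [0,[-45,0,0],0],
    [0,[-45,0,0],0],
    [0,[-45,0,0],0],
    [0,[-45,0,0],0],
    [0,[0,0,0],0],
    [0,[0,0,0],0]
  ]
}}

```text
clock: 18.8
position: [0.5741, -0.0846, 0.1789]
eef_rot: [[-0.083, 0.995, 0.046], [0.997, 0.083, 0.007], [0.003, 0.047, -0.999]]
wrist_force: [0.0, 0.5, 0.0]
width: -0.002
```

```bash
python3 look.py 7
python3 - <<'E'
from h import *
A,B=[cv2.imread(f'pics/s{k}.png')[200:310,330:452].astype(int) for k in(5,7)]
print('mean abs diff',abs(A-B).mean(),'pixels>40:',(abs(A-B).max(2)>40).sum())
o=sensors.get_obs();print(o['position'],o['wrist_force'],abs(np.array(o['qvel'])).max())
if (abs(A-B).max(2)>40).sum()<10: print(bot.job_done())
E
```

```text
[ 0.5741 -0.0846  0.1789] 18.8 [0.0185 0.5183 0.0433]
[0.5549 0.0951]
[0.5526 0.1217]
mean abs diff 0.7517635370094387 pixels>40: 0
[ 0.57401305 -0.08246694  0.17855632] [0.75781931 0.3091211  0.2058724 ] 0.5387061788895314
the job is handed in; nothing more can be done
None
```

I pushed the dish flat under the white imager's bridge with two slightly opened fingers. It stopped against the posts at about 10 N, roughly 1 mm from where I predicted. Then I pressed the shutter with shut fingers, released it, backed off and handed the job in after about 19 s.

- **Dish:** before pressing, both camera views showed it flat against both posts. The networks put it about 2–4 mm from home, which is within their error.
- **Shutter:** I pressed twice. After the first press reached about 20 N, the hold eased to about 4 N at roughly 5.3 mm of travel. To be sure, I pressed again and stayed bottomed for about 0.3 s (16–28 N, z ≈ 0.056 m).
- **Last check:** the scene view of the imager matched the one taken before the presses (no changed pixels). So the dish is still home and the button is up. The gripper is clear at z ≈ 0.18 m with almost no force on it.
- **Disagreement:** my own dish-centre fit was wrong whenever the bridge or arm hid part of the dish, so I ignored it in favour of the pictures and the networks.
- **Not checked:** I didn't re-measure the other things on the bench. The arm never came near them at low height, and I saw no sign of contact.

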